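Hang the spinner on the hook that already holds the bottle opener

TASK

Game night is over: take the orange spinner out of the domino rack and hang it by its eye on the post's hook, in front of the bottle opener that hangs there, with the arrow facing away from the post. While you still hold it, press it gently back along the hook until it holds the opener snug against the hook's collar, then let go and leave both hanging. Do not knock the opener off, do not force the plastic or the hook, and leave the other things on the tray alone.

Things in the scene. Friction and masses are not known exactly. Their poses are not given: they have to be found in the camera images.
- post: Fixed maple hook post, 20 x 20 mm, 222 mm tall, on a dark slab 110 (x) x 100 (y) x 16 mm. Origin: centre of the slab's underside; z up. A brass screw hook sits in its +y face at 200 mm height and points along the post's +y axis. It is screwed in by hand, not fully: its collar stands 0 to 12 mm off the face, differently each time, and no reading tells how far.
- hook_root (a point): Point of the post's +y face where the hook's axis enters; axes as the post's. From here along +y: bare thread 0 to 12 mm (unknown length), the collar (22 mm across, 3 thick), then 6 mm round rod: level for 24 mm, then bent upwards, 17 mm further out and 14 up, to a round tip, so 44 to 56 mm out. The hook does not give to gentle pushes.
- opener: Loose flat steel bottle opener, 28 mm wide (x), 4 thick (y), 120 tall (z), about 90 g, hanging on the hook by a 16 mm round hole, somewhere on the level part, not yet against the collar; it slides along the rod when pushed, with under 1 N. A push of about 5 N sets it snug; over 10 N marks the plastic. Origin: middle of its lower edge; z up.
- opener_eye (a point): Centre of the opener's 16 mm hole, 106 mm above its lower edge; when it hangs, 5 mm below the rod's axis. With the opener against the collar it is 2 mm in front of the collar's face.
- spinner: Loose orange plastic spinner, about 60 g, upright in the rack: a board 84 mm wide (x), 84 high (z), 6 thick (y); on its top edge a hanging tab 46 mm wide, 44 high, 6 thick, with flat side edges to grip. A black arrow (25 mm long) turns on a pin in the board's middle, on the +y side, standing out 8 mm; the -y side is flat. Origin: middle of the lower edge; z up.
- spinner_eye (a point): Centre of the spinner's 18 mm round eye, through the tab along y, 110 mm above the lower edge and 18 mm below the top of the tab. Hanging on the hook's level part, it is 6 mm below the rod's axis; snug, it is 5 mm in front of opener_eye and 7 mm in front of the collar's face.
- rack: Fixed domino rack: a brown wooden rail 150 mm long (x), 46 mm deep (y), 24 mm tall, with a groove along x in the middle, 7.5 mm wide and 16 mm deep (floor 8 mm above the tray), in which the spinner stands. Origin: centre of the underside.
- tumbler: Bystander: glass tumbler, 74 mm wide, 95 mm tall. Origin: centre of its underside.
- die_a: Bystander: ivory-coloured die, 18 mm. Origin: centre of its underside.
- die_b: Bystander: ivory-coloured die, 18 mm. Origin: centre of its underside.
- domino_box: Bystander: closed maple domino box with a sliding top, 190 (x) x 62 (y) x 50 mm. Origin: centre of its underside.
There are look-alikes about, which are no part of the job. There is more than one size of the opener; the job needs the larger. Of the things that look like the spinner, the smaller one is meant.

How it is judged (in metres and radians):
On the way, in this order (a step that is already met when the one before it is completed fails the run):
1. the spinner is lifted clear of the rack in the gripper (z of spinner in the frame of rack above 0.03 m and contact force between the fingers and spinner above 1 N), for 0.1 s.
2. its eye is over the hook, behind the upturned tip, arrow side outwards (y of spinner_eye in the frame of hook_root between 0.006 and 0.034 m and x of spinner_eye in the frame of hook_root between -0.007 and 0.007 m and z of spinner_eye in the frame of hook_root between -0.01 and 0.011 m and angle between spinner's own z axis and vertical below 0.35 rad and y of hook_root in the frame of spinner below 0 m), for 0.05 s.
3. the held spinner is pressed back until the opener is stopped by the collar and takes 3 N or more (contact force between spinner and opener above 3 N and contact force between the fingers and spinner above 1 N and linear speed of opener below 0.01 m/s and z of spinner_eye in the frame of hook_root below 0.007 m and y of spinner_eye in the frame of hook_root below 0.024 m), for 0.25 s.
At the end, for the whole second after the job is handed in: Spinner hangs still and upright (0.2 rad), arrow outwards, its eye 8 to 26 mm in front of hook_root, within 7 mm sideways, 2 to 10 mm below the rod's axis and 2 to 10 mm in front of the opener's eye; the opener hangs still and upright on the hook, its eye at most 20 mm from hook_root. Both released (y of spinner_eye in the frame of hook_root between 0.008 and 0.026 m and x of spinner_eye in the frame of hook_root between -0.007 and 0.007 m and z of spinner_eye in the frame of hook_root between -0.01 and -0.002 m and y of spinner_eye in the frame of opener between 0.002 and 0.01 m and z of opener_eye in the frame of hook_root between -0.01 and 0 m and y of opener_eye in the frame of hook_root below 0.02 m and y of hook_root in the frame of spinner below 0 m and angle between each of spinner, opener's own z axis and vertical below 0.2 rad and linear speed of each of spinner, opener below 0.03 m/s); the robot touches nothing.
It fails at once if the opener is lifted or knocked off the hook (its eye more than 10 mm below or 3 mm above the rod's axis) (z of opener_eye in the frame of hook_root below -0.01 m or z of opener_eye in the frame of hook_root above 0.003 m).
It fails at once if the spinner is pressed on the opener with more than 10 N (contact force between spinner and opener above 10 N).
It fails at once if the spinner is forced against the hook or post with more than 12 N (contact force between spinner and post above 12 N).
It fails at once if the robot itself pushes the opener, the post or its hook with more than 10 N (contact force between any of the arm, the fingers and opener above 10 N or contact force between any of the arm, the fingers and post above 10 N).
It fails at once if a bystander (tumbler, dice, domino box) is moved more than 8 mm or the tumbler is tipped (distance of any of tumbler, die_a, die_b, domino_box from where it was at the start of the episode above 0.008 m or angle between tumbler's own z axis and vertical above 0.2 rad).
It also fails if it takes over 54 s, if anything falls off the work surface, if the arm or the gripper's body presses on something with over 40 N, if the wrist force passes 120 N, or if a joint passes its speed limit or range.

ROBOT

A 6-joint arm with a two-finger parallel gripper is mounted at the origin on the work surface. World frame = base frame: x ahead of the robot, y to its left, z up, the work surface at z = 0. Lengths are in m, angles in degrees, forces in N, time in s.
With the tool pointing down it reaches from about 0.3 to 0.75 m from the base axis. Payload 8.5 kg.
Tool frame: the origin (TCP) lies midway between the tips of the shut fingers; the grasp point (between the pads) lies 19 mm behind it; z points along the fingers, y is the direction in which the jaws open and shut (so a half turn about z gives the same grasp; the last joint's range is limited). The gripper opens to 85 mm and grips with 20 to 120 N. Pads are 22 mm wide; open, the fingers measure 114 mm over their backs; the gripper's body (76 mm by 85 mm) begins 54 mm behind the grasp point. The pads swing forward as they close: fully open they stand 13 mm farther back than shut.
Start: joints at [-88.425, 21.807, 74.336, -0, 83.858, -12.336], TCP at [0.132, -0.534, 0.231] pointing down, gripper open.
Joint ranges: [-178.18, 178.18], [-50.72, 133.34], [12.68, 142.11], [-81.47, 261.47], [9.98, 163.14], [-165.26, 165.26]. Speed limits (degrees/s): [136.94, 136.94, 180, 180, 180, 180].

INTERFACE

Orientations are given as a 3x3 rotation matrix whose columns are the frame's x, y, z axes.
In Python, from rig import status, eyes, env gives the robot as it stands. The module is installed in compiled form; this text tells all that it offers.
- The arm moves only by the tool play_rows, never from a script. Its argument "targets" is text: rows parted by semicolons, each of 5 numbers parted by spaces: the shift along the tool's x, y, z in m, then the turn about the tool's z in rad, then the closure, from 0 (fully open) to 1 (shut). A call has 1 to 5 rows; each row is the pose to reach, as a shift and turn from the pose commanded when the call began, along the tool's axes at that moment; what a row does not reach only later rows make up. A row lasts 1/10 s, in which the tool goes at most 50 mm and 8.59 degrees, less where a joint would pass 70% of its speed; a pose out of reach is approached as far as the arm can. A call with a gripper value outside its range is refused whole. The fingers move at their own pace and stop on an object; "force" is the grip in N (left out, the last holds). Time passes only in rows, so rows that repeat a pose let the fingers close. It gives the time, the measured TCP pose, the force and the opening at its end, in the units of the state.
- status.observe(): the state, without advancing time (a new reading comes with each control period).
- eyes.get_image(name): name is "side" or "top" or "wrist"; returns a dict with "pixels" (420x560x3 uint8, red, green, blue), "range_z" (420x560 float32, m along the optical axis (not along the pixel's ray), 0 where there is no reading), "mtx" (3x3 intrinsics, pixels), "world_to_cam" (4x4, takes a point from world to camera coordinates); the wrist camera has in their place "T_tool_cam" (4x4, takes a point from camera to tool coordinates, whose origin is the TCP and whose axes are the flange's). Camera axes: x right, y up, looking along -z (the intrinsics and any distortion apply to the point x, -y, -z); pixel columns grow to the right and rows downward; lengths in m; the calibration is good to about 2 mm. A picture is of the moment at which its call begins: read the wrist's pose just before it.
- env.close_job(): hands the job in, once; it reports no verdict.
The state is a dict: "time_s": time; "q": joint angles; "qvel": joint speeds; "joint_efforts": joint torques, N m; "position": TCP position; "tool_rot": TCP orientation; "ft_force": force on the tool from outside, world axes, zero at the start; "wrist_torque": the same for the moment, N m; "grip_width": finger opening in m.
Only numpy, scipy, OpenCV 4.12 (cv2) and the standard library are available. Lean on these libraries where they do the work, as an engineer would, in place of code of your own. Each camera call takes 0.05 s, during which the arm holds its last target.

## Working session

There is one attempt and no reset: what is moved stays moved. The work goes in short steps, Python scripts to look and compute and a tool call to move; the robot and the scene stay as the last step left them, time stands still between calls to the robot, and variables do not carry over. Pictures are saved under pics/ and viewed, and the job is handed in when it is done.

Besides the shell and the picture viewer there is one more tool, called after ">>>" as name(argument=value, ...) on one line, values as JSON. play_rows: Moves the arm, as the interface text tells. Its arguments: {"type":"object","properties":{"targets":{"type":"string"},"force":{"type":"number"}},"required":["targets"]}

```bash
mkdir -p pics; cat > h.py <<'E'
import numpy as np, cv2
from rig import status, eyes, env
def grab(n,tag):
    s=status.observe(); d=eyes.get_image(n)
    cv2.imwrite(f'pics/{tag}.png',d['pixels'][:,:,::-1])
    d['s']=s; np.savez(f'{tag}.npz',**{k:v for k,v in d.items() if k!='s'},pos=s['position'],rot=s['tool_rot'])
    return d
def load(tag): return dict(np.load(f'{tag}.npz'))
def c2w(d):
    if 'world_to_cam' in d: return np.linalg.inv(d['world_to_cam'])
    T=np.eye(4); T[:3,:3]=d['rot']; T[:3,3]=d['pos']; return T@d['T_tool_cam']
def pts(d):
    K=d['mtx']; z=d['range_z']; h,w=z.shape
    v,u=np.mgrid[:h,:w]
    P=np.stack([(u-K[0,2])/K[0,0]*z,-(v-K[1,2])/K[1,1]*z,-z],-1)
    T=c2w(d); return P@T[:3,:3].T+T[:3,3]
def proj(d,p):
    T=np.linalg.inv(c2w(d)); q=T[:3,:3]@np.array(p)+T[:3,3]; K=d['mtx']
    return K[0,0]*q[0]/-q[2]+K[0,2], K[1,1]*-q[1]/-q[2]+K[1,2]
E
python3 - <<'E'
from h import *
for n in ['side','top','wrist']:
    d=grab(n,n+'0'); print(n,d['mtx'].tolist(),[k for k in d], c2w(load(n+'0'))[:3].round(3).tolist())
print(status.observe())
E
```

```text
side [[427.21856660962646, 0.0, 273.3014826920069], [0.0, 427.21856660962646, 204.88628813612206], [0.0, 0.0, 1.0]] ['pixels', 'range_z', 'mtx', 'world_to_cam', 's'] [[0.99, 0.093, -0.106, 0.472], [-0.14, 0.723, -0.676, -0.386], [0.014, 0.684, 0.729, 0.635]]
top [[489.94222221064746, 0.0, 278.1645704987343], [0.0, 489.94222221064746, 211.11811780637484], [0.0, 0.0, 1.0]] ['pixels', 'range_z', 'mtx', 'world_to_cam', 's'] [[-0.001, 0.996, -0.085, 0.488], [-1.0, -0.001, 0.002, 0.065], [0.002, 0.085, 0.996, 0.882]]
wrist [[367.8192269252958, 0.0, 277.4971656077547], [0.0, 367.8192269252958, 205.23374322118954], [0.0, 0.0, 1.0]] ['pixels', 'range_z', 'mtx', 'T_tool_cam', 's'] [[0.241, 0.927, 0.289, 0.206], [-0.971, 0.23, 0.07, -0.516], [-0.002, -0.297, 0.955, 0.374]]
{'time_s': 0.15, 'q': array([-8.84237800e+01,  2.18342866e+01,  7.43703359e+01,  2.03319841e-05,
        8.38583685e+01, -1.23345533e+01]), 'qvel': array([ 0.03224502, -0.19053773, -0.1513025 , -0.09615631,  0.08294735,
       -0.01375649]), 'joint_efforts': array([ 3.42641812e-03, -4.48628283e+01, -2.31343514e+01, -1.01454029e-04,
        3.78696437e-03, -3.80413167e-05]), 'position': array([ 0.13222923, -0.53365459,  0.23085948]), 'tool_rot': array([[ 9.70671307e-01,  2.40410508e-01, -2.98882235e-05],
       [ 2.40410395e-01, -9.70670714e-01,  1.09899309e-03],
       [ 2.35197863e-04, -1.07394650e-03, -9.99999396e-01]]), 'ft_force': array([-0.01071451, -0.35352772,  0.82565688]), 'wrist_torque': array([ 0.00477   , -0.04520373,  0.00974832]), 'grip_width': 0.0853626084392364}
```

View pics/side0.png

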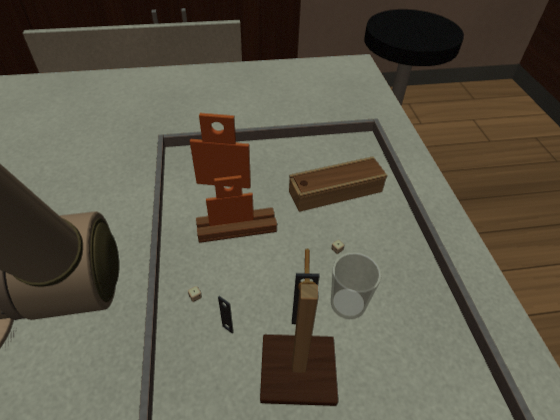

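View pics/top0.png

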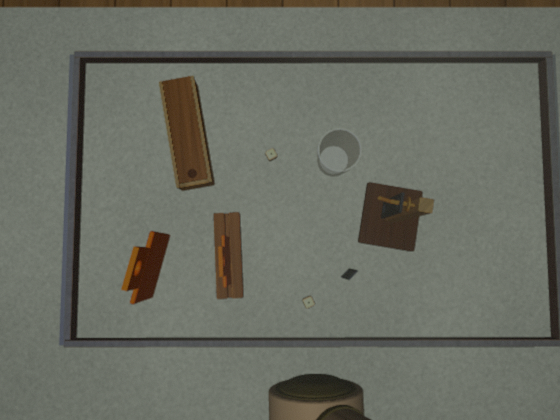

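View pics/wrist0.png

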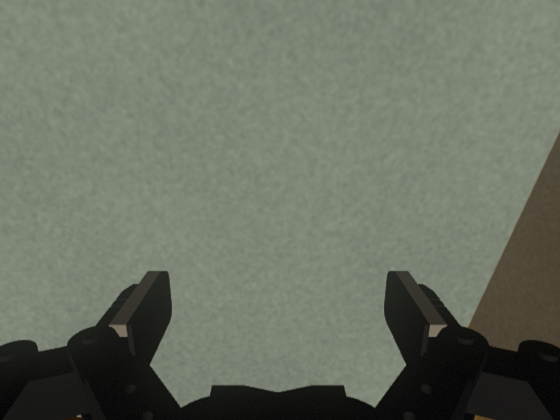

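Candidates. Spinner:
- The orange piece in the rack at side (230,205) / top (225,262). It is smaller and stands in the groove, so I choose it.
- The larger orange one standing free at side (222,150) / top (147,268). This is the look-alike.

Opener:
- The one hanging at side (305,298) is the larger, so I choose it.
- The small one lies on the tray at side (226,314) / top (348,273).

Next I'll check with a close crop and measure.

```bash
cat > m1.py <<'E'
from h import *
s=load('side0'); t=load('top0')
a=cv2.resize(s['pixels'][165:245,190:285,::-1],None,fx=4,fy=4,interpolation=cv2.INTER_CUBIC)
b=cv2.resize(s['pixels'][240:340,255:350,::-1],None,fx=3.2,fy=3.2,interpolation=cv2.INTER_CUBIC)
c=cv2.resize(t['pixels'][170:260,350:445,::-1],None,fx=4,fy=4,interpolation=cv2.INTER_CUBIC)
cv2.imwrite('pics/c1.png',np.hstack([a[:320],cv2.resize(b,(304,320))])); cv2.imwrite('pics/c2.png',c)
for d,n in((s,'side'),(t,'top')):
    P=pts(d); h=cv2.cvtColor(d['pixels'],cv2.COLOR_RGB2HSV)
    m=((h[...,0]<14)&(h[...,1]>170)&(h[...,2]>90)).astype(np.uint8)
    k,l,st,ce=cv2.connectedComponentsWithStats(m)
    for i in range(1,k):
        if st[i,4]>60:
            Q=P[l==i]; Q=Q[np.isfinite(Q).all(1)&(Q[:,2]>0.02)]
            print(n,st[i],ce[i].round(),Q.mean(0).round(3),Q.min(0).round(3),Q.max(0).round(3))
    # post top
    m=(abs(P[...,2]-0.222)<.008)&(P[...,1]<0)&(P[...,0]>.3)
    Q=P[m]; print(n,'posttop',len(Q),Q.mean(0).round(4),Q.min(0).round(3),Q.max(0).round(3)) if len(Q) else 0
    m=(P[...,2]>0.17)&(P[...,2]<.212)&(P[...,1]<0)&(P[...,0]>.3)
    Q=P[m]; print(n,'hookish',len(Q)); 
    v,u=np.where(m); 
    if len(Q): print(np.c_[u,v,Q.round(3)][::max(1,len(Q)//40)])
E
python3 m1.py
```

```text
side [199 114  35   5  84] [216. 116.] [0.466 0.272 0.177] [0.435 0.262 0.174] [0.496 0.283 0.179]
side [214 175  28   6  94] [227. 178.] [0.476 0.156 0.13 ] [0.453 0.145 0.024] [0.504 0.273 0.138]
side posttop 335 [ 0.5526 -0.137   0.2199] [ 0.542 -0.149  0.214] [ 0.566 -0.075  0.223]
side hookish 722
[[ 3.09e+02  2.53e+02  5.65e-01 -8.00e-02  2.12e-01]
 [ 3.06e+02  2.58e+02  5.61e-01 -8.50e-02  2.09e-01]
 [ 3.09e+02  2.61e+02  5.64e-01 -8.80e-02  2.06e-01]
 [ 3.07e+02  2.65e+02  5.61e-01 -9.20e-02  2.04e-01]
 [ 3.06e+02  2.69e+02  5.59e-01 -9.70e-02  2.02e-01]
 [ 3.09e+02  2.72e+02  5.62e-01 -1.00e-01  2.00e-01]
 [ 3.13e+02  2.73e+02  5.65e-01 -1.07e-01  2.08e-01]
 [ 3.08e+02  2.74e+02  5.59e-01 -1.08e-01  2.08e-01]
 [ 3.02e+02  2.75e+02  5.51e-01 -1.08e-01  2.08e-01]
 [ 2.96e+02  2.76e+02  5.44e-01 -1.08e-01  2.06e-01]
 [ 3.14e+02  2.76e+02  5.65e-01 -1.12e-01  2.08e-01]
 [ 3.08e+02  2.77e+02  5.59e-01 -1.09e-01  2.04e-01]
 [ 3.03e+02  2.78e+02  5.53e-01 -1.09e-01  2.02e-01]
 [ 2.98e+02  2.79e+02  5.47e-01 -1.09e-01  2.01e-01]
 [ 2.98e+02  2.80e+02  5.47e-01 -1.07e-01  1.96e-01]
 
[... 2955 characters left out ...]
 2.06e-01]
 [ 3.95e+02  2.09e+02  5.50e-01 -1.04e-01  1.86e-01]
 [ 4.09e+02  2.09e+02  5.48e-01 -1.18e-01  2.07e-01]
 [ 3.96e+02  2.10e+02  5.48e-01 -1.04e-01  1.92e-01]
 [ 4.12e+02  2.10e+02  5.48e-01 -1.26e-01  1.92e-01]
 [ 4.00e+02  2.11e+02  5.45e-01 -1.05e-01  2.10e-01]
 [ 4.14e+02  2.11e+02  5.46e-01 -1.27e-01  2.02e-01]
 [ 4.01e+02  2.12e+02  5.44e-01 -1.06e-01  2.10e-01]
 [ 3.93e+02  2.13e+02  5.45e-01 -1.04e-01  1.75e-01]
 [ 4.13e+02  2.13e+02  5.44e-01 -1.28e-01  1.92e-01]
 [ 3.93e+02  2.14e+02  5.44e-01 -1.03e-01  1.76e-01]
 [ 4.16e+02  2.14e+02  5.43e-01 -1.33e-01  1.88e-01]
 [ 4.27e+02  2.14e+02  5.41e-01 -1.42e-01  2.09e-01]
 [ 4.22e+02  2.15e+02  5.41e-01 -1.41e-01  1.88e-01]]
```

View pics/c1.png

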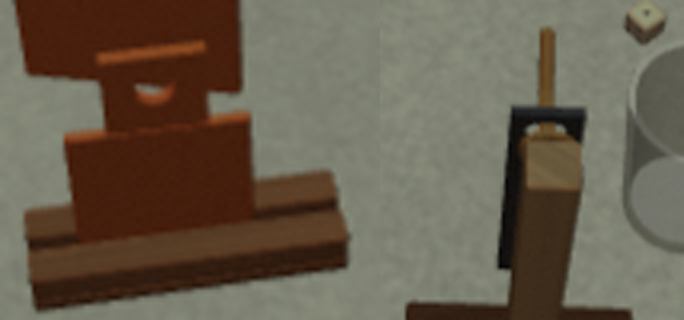

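View pics/c2.png

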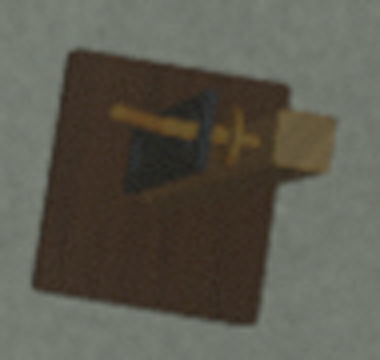

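```bash
cat > m2.py <<'E'
from h import *
s=load('side0'); t=load('top0')
# yaw of slab: top view plane z=.016 by minAreaRect
for d,n in((t,'top'),(s,'side')):
    P=pts(d)
    m=(abs(P[...,2]-.016)<.004)&(P[...,1]<-.03)&(P[...,1]>-.22)&(P[...,0]>.4)&(P[...,0]<.66)
    r=cv2.minAreaRect((P[m][:,:2]*1000).astype(np.float32)); print(n,'slab',r)
    m=(abs(P[...,2]-.222)<.006)&(P[...,1]<-.11)&(P[...,0]>.4)
    r=cv2.minAreaRect((P[m][:,:2]*1000).astype(np.float32)); print('posttop',r)
    m=(abs(P[...,2]-.024)<.005)&(P[...,1]>.07)&(P[...,1]<.2)&(P[...,0]>.35)&(P[...,0]<.56)
    r=cv2.minAreaRect((P[m][:,:2]*1000).astype(np.float32)); print('rack',r)
    m=(P[...,2]>.05)&(P[...,2]<.15)&(P[...,1]>.09)&(P[...,1]<.2)&(P[...,0]>.4)&(P[...,0]<.56)
    Q=P[m]; r=cv2.minAreaRect((Q[:,:2]*1000).astype(np.float32)); print('spin',r, len(Q))
    for a,b in((.05,.085),(.098,.128),(.12,.15)):
        q=Q[(Q[:,2]>a)&(Q[:,2]<b)]
        if len(q)>10: print(a,b,len(q),q.mean(0).round(4),'yaw',np.degrees(np.polyfit(q[:,0],q[:,1],1)[0]).round(2),q.min(0).round(4),q.max(0).round(4))
    m=(P[...,2]>.199)&(P[...,2]<.23)&(P[...,1]>-.104)&(P[...,1]<-.05)&(P[...,0]>.5)&(P[...,0]<.6)
    q=P[m]; print('rod',len(q),np.polyfit(q[:,1],q[:,0],1),q.min(0),q.max(0),q[q[:,1]>-.08].mean(0))
E
python3 m2.py
```

```text
top slab ((556.4337158203125, -119.38728332519531), (213.20343017578125, 155.1057586669922), 4.741642475128174)
posttop ((552.0703125, -136.83193969726562), (19.831647872924805, 20.240833282470703), 79.5262680053711)
rack ((483.83831787109375, 150.39620971679688), (150.2412872314453, 46.39320755004883), 2.5917856693267822)
spin ((474.9384460449219, 150.30160522460938), (83.46670532226562, 6.702264785766602), 2.9033403396606445) 425
0.05 0.085 109 [0.474  0.1472 0.0677] yaw 2.86 [0.4347 0.1452 0.0507] [0.5159 0.1497 0.0846]
0.098 0.128 61 [0.4751 0.1474 0.1128] yaw 2.6 [0.4525 0.146  0.0985] [0.4972 0.1485 0.1279]
0.12 0.15 156 [0.4746 0.1495 0.1346] yaw 2.39 [0.4525 0.146  0.1201] [0.4969 0.1543 0.1409]
rod 96 [0.31532052 0.58711279] [ 0.54386662 -0.10395203  0.20018953] [ 0.56515831 -0.07363952  0.2182552 ] [ 0.56218659 -0.07631819  0.21646688]
side slab ((556.8409423828125, -120.56427764892578), (211.02796936035156, 155.26673889160156), 4.52480411529541)
posttop ((552.3603515625, -138.2128448486328), (20.335613250732422, 19.302066802978516), 78.3338851928711)
rack ((484.603271484375, 150.31527709960938), (149.62579345703125, 49.20906066894531), 3.221723794937134)
spin ((475.2164001464844, 149.5552978515625), (82.9205093383789, 9.300921440124512), 3.56028413772583) 1276
0.05 0.085 611 [0.4752 0.1473 0.0675] yaw 2.88 [0.4338 0.1428 0.0501] [0.5165 0.1521 0.085 ]
0.098 0.128 286 [0.4755 0.1475 0.1121] yaw 2.91 [0.4528 0.1447 0.0982] [0.4984 0.1544 0.1277]
0.12 0.15 218 [0.4756 0.1482 0.1304] yaw 2.69 [0.4527 0.1443 0.12  ] [0.4986 0.1549 0.1378]
rod 120 [0.15618143 0.57522176] [ 0.55718135 -0.10127274  0.19916421] [ 0.56560791 -0.0749387   0.21594445] [ 0.56296739 -0.07747508  0.21465772]
```

The crops show what I expected. The in-rack spinner has its flat side towards -y (no arrow visible there). The opener hangs mid-rod, with the brass collar standing off the post. Next I move above the rack.

```bash
cat > go.py <<'E'
import sys
from h import *
x,y,z,yaw=map(float,sys.argv[1:5]); s=status.observe(); R=s['tool_rot']; p=s['position']
d=R.T@(np.array([x,y,z])-p); cy=np.degrees(np.arctan2(R[1,0],R[0,0]))
print('t',s['time_s'],'pos',p.round(4),'yaw',cy.round(2),'F',s['ft_force'].round(2),'w',s['grip_width'])
print('shift',d.round(4),'turn',-np.radians(yaw-cy).round(4),'dist',np.linalg.norm(d).round(4))
E
python3 go.py 0.475 0.150 0.28 92.8
```

```text
t 0.15 pos [ 0.1322 -0.5337  0.2309] yaw 13.91 F [-0.01 -0.35  0.83] w 0.0853626084392364
shift [ 0.4971 -0.5813 -0.0484] turn -1.3769 dist 0.7663
```

>>> play_rows(targets="0.497 -0.581 -0.048 -1.377 0;0.497 -0.581 -0.048 -1.377 0;0.497 -0.581 -0.048 -1.377 0;0.497 -0.581 -0.048 -1.377 0;0.497 -0.581 -0.048 -1.377 0", force=25)

```text
time_s: 0.65
position: [0.2445, -0.3088, 0.247]
tool_rot: [[0.542, 0.841, 0.0], [0.841, -0.542, 0.0], [0.0, -0.0, -1.0]]
ft_force: [1.5, -0.7, 0.1]
grip_width: 0.0855
```

```bash
python3 go.py 0.475 0.150 0.28 92.8
```

```text
t 0.65 pos [ 0.2445 -0.3088  0.247 ] yaw 57.2 F [ 1.5  -0.67  0.12] w 0.08548431817586258
shift [ 0.5106 -0.0548 -0.0329] turn -0.6213 dist 0.5146
```

>>> play_rows(targets="0.51 -0.055 -0.033 -0.62 0;0.51 -0.055 -0.033 -0.62 0;0.51 -0.055 -0.033 -0.62 0;0.51 -0.055 -0.033 -0.62 0;0.51 -0.055 -0.033 -0.62 0")

```text
time_s: 1.15
position: [0.3575, -0.0864, 0.2633]
tool_rot: [[-0.046, 0.999, 0.0], [0.999, 0.046, -0.0], [-0.0, 0.0, -1.0]]
ft_force: [1.6, -1.6, -0.6]
grip_width: 0.0855
```

```bash
python3 go.py 0.475 0.150 0.28 92.8
```

```text
t 1.15 pos [ 0.3575 -0.0864  0.2633] yaw 92.64 F [ 1.59 -1.6  -0.57] w 0.08554008622696384
shift [ 0.2308  0.1283 -0.0167] turn -0.0027 dist 0.2645
```

>>> play_rows(targets="0.231 0.128 -0.017 0 0;0.231 0.128 -0.017 0 0;0.231 0.128 -0.017 0 0;0.231 0.128 -0.017 0 0;0.231 0.128 -0.017 0 0")

```text
time_s: 1.65
position: [0.4692, 0.137, 0.2791]
tool_rot: [[-0.042, 0.999, -0.0], [0.999, 0.042, -0.0], [-0.0, -0.0, -1.0]]
ft_force: [1.4, -1.5, 1.0]
grip_width: 0.0851
```

>>> play_rows(targets="0 0 0 0 0;0 0 0 0 0")

```text
time_s: 1.85
position: [0.4686, 0.1353, 0.2785]
tool_rot: [[-0.044, 0.999, -0.001], [0.999, 0.044, -0.0], [-0.0, -0.001, -1.0]]
ft_force: [0.5, -0.2, 0.1]
grip_width: 0.0854
```

```bash
python3 go.py 0.475 0.150 0.28 92.8; python3 - <<'E'
from h import *
grab('wrist','w1')
E
```

```text
t 1.85 pos [0.4686 0.1353 0.2785] yaw 92.53 F [ 0.51 -0.15  0.06] w 0.08541697074145665
shift [ 0.0144  0.007  -0.0015] turn -0.0047 dist 0.0161
```

View pics/w1.png

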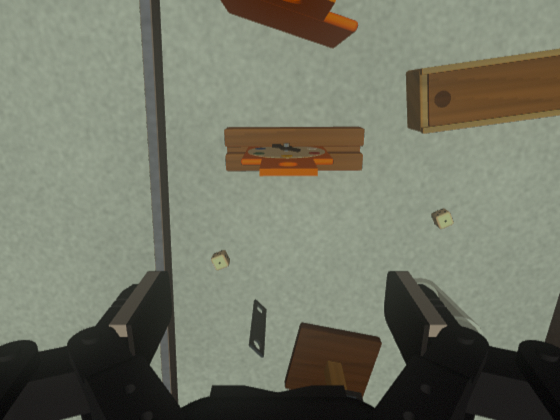

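The wrist view shows the arrow at (287,147) on the far (+y) face. So arrow outwards at the post needs only the hook's small yaw. Refining the position with wrist depth:

```bash
python3 - <<'E'
from h import *
d=load('w1'); P=pts(d)
m=(P[...,2]>.125)&(P[...,2]<.15)&(P[...,1]>.1)&(P[...,1]<.2)&(P[...,0]<.53)&(P[...,0]>.42)
q=P[m]; print('tab',len(q),q.mean(0),q.min(0),q.max(0),cv2.minAreaRect((q[:,:2]*1000).astype(np.float32)))
m=(abs(P[...,2]-.024)<.004)&(P[...,1]>.1)&(P[...,1]<.2)&(P[...,0]<.58)&(P[...,0]>.38)
print('rack',cv2.minAreaRect((P[m][:,:2]*1000).astype(np.float32)))
m=(abs(P[...,2]-.016)<.003)&(P[...,1]>-.2)&(P[...,1]<-.02)&(P[...,0]>.45)
print('slab',cv2.minAreaRect((P[m][:,:2]*1000).astype(np.float32)))
E
python3 go.py 0.475 0.1505 0.150 92.8
```

```text
tab 578 [0.47616219 0.15102683 0.13558947] [0.45292507 0.14660685 0.12506544] [0.4989709  0.1544691  0.13927532] ((475.90130615234375, 150.394287109375), (45.91963577270508, 6.054899215698242), 2.7508668899536133)
rack ((485.04931640625, 150.8887939453125), (150.35214233398438, 45.749446868896484), 2.6699695587158203)
slab ((650.2753295898438, -120.35614013671875), (383.4673156738281, 131.6277618408203), 1.4745019674301147)
t 1.9 pos [0.4685 0.1344 0.2787] yaw 92.43 F [ 0.37 -0.18 -0.3 ] w 0.08543180878552348
shift [0.0158 0.0073 0.1287] turn -0.0064 dist 0.1299
```

>>> play_rows(targets="0.016 0.008 0.08 -0.006 0;0.016 0.008 0.129 -0.006 0;0.016 0.008 0.129 -0.006 0;0.016 0.008 0.129 -0.006 0;0.016 0.008 0.129 -0.006 0")

```text
time_s: 2.4
position: [0.4765, 0.15, 0.1512]
tool_rot: [[-0.046, 0.999, 0.001], [0.999, 0.046, -0.0], [-0.0, 0.001, -1.0]]
ft_force: [0.2, -0.1, -0.1]
grip_width: 0.0854
```

```bash
python3 go.py 0.4755 0.1505 0.098 92.7
```

```text
t 2.4 pos [0.4765 0.15   0.1512] yaw 92.66 F [ 0.16 -0.13 -0.06] w 0.08540133543388866
shift [ 0.0006 -0.001   0.0532] turn -0.0007 dist 0.0533
```

>>> play_rows(targets="0 -0.001 0.03 0 0;0 -0.001 0.053 0 0;0 -0.001 0.053 0 0;0 -0.001 0.053 0 0")

```text
time_s: 2.8
position: [0.4762, 0.1506, 0.0991]
tool_rot: [[-0.047, 0.999, 0.003], [0.999, 0.047, 0.0], [0.0, 0.003, -1.0]]
ft_force: [0.7, -0.8, -0.1]
grip_width: 0.0853
```

>>> play_rows(targets="0 0 0 0 0.3;0 0 0 0 0.45;0 0 0 0 0.6;0 0 0 0 0.6;0 0 0 0 0.6", force=30)

```text
time_s: 3.3
position: [0.4757, 0.151, 0.0981]
tool_rot: [[-0.048, 0.999, 0.002], [0.999, 0.048, 0.0], [0.0, 0.002, -1.0]]
ft_force: [-0.6, -0.5, 6.8]
grip_width: 0.0456
```

```bash
python3 go.py 0.4755 0.1505 0.098 92.7;python3 - <<'E'
from h import *
grab('wrist','w2')
E
```

```text
t 3.3 pos [0.4757 0.151  0.0981] yaw 92.75 F [-0.64 -0.47  6.81] w 0.04555141615235928
shift [-0.0005 -0.0003  0.0001] turn 0.0009 dist 0.0005
```

View pics/w2.png

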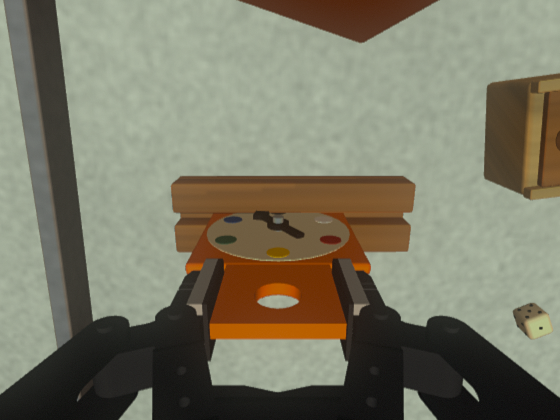

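>>> play_rows(targets="0 0 -0.01 0 0.65;0 0 -0.03 0 0.65;0 0 -0.06 0 0.65;0 0 -0.10 0 0.65;0 0 -0.14 0 0.65", force=40)

```text
time_s: 3.85
position: [0.4746, 0.1509, 0.239]
tool_rot: [[-0.048, 0.999, -0.001], [0.999, 0.048, 0.0], [0.0, -0.001, -1.0]]
ft_force: [0.8, 0.2, -0.9]
grip_width: 0.0452
```

>>> play_rows(targets="0 0 -0.03 0 0.65;0 0 -0.03 0 0.65;0 0 -0.03 0 0.65")

```text
time_s: 4.15
position: [0.4749, 0.151, 0.2674]
tool_rot: [[-0.048, 0.999, 0.001], [0.999, 0.048, 0.0], [0.0, 0.001, -1.0]]
ft_force: [-0.3, 0.2, -0.7]
grip_width: 0.0452
```

```bash
python3 go.py 0.4755 0.1505 0.098 92.7;python3 - <<'E'
from h import *
d=grab('wrist','w3'); grab('side','s3'); grab('top','t3')
E
python3 - <<'E'
import sys; sys.path.insert(0,'.')
import os; os.chdir('.')
from h import *
d=load('w3'); P=pts(d); h=cv2.cvtColor(d['pixels'],cv2.COLOR_RGB2HSV)
m=((h[...,0]<14)&(h[...,1]>150)&(h[...,2]>60)&(d['range_z']>.05)&(d['range_z']<.3))
T=np.eye(4);T[:3,:3]=d['rot'];T[:3,3]=d['pos']
Q=(P[m]-d['pos'])@d['rot']; print('tool-frame spinner pts',len(Q),Q.mean(0).round(4),Q.min(0).round(4),Q.max(0).round(4))
# tab front face points: x ~ const; fit plane x = a+b*y+c*z
g=Q[(abs(Q[:,1])<.02)&(Q[:,2]<.0)&(Q[:,0]>0)]; print(len(g)); A=np.c_[np.ones(len(g)),g[:,1:]]; print(np.linalg.lstsq(A,g[:,0],rcond=None)[0], np.median(g,0))
E
```

```text
t 4.15 pos [0.4749 0.151  0.2674] yaw 92.75 F [-0.29  0.21 -0.68] w 0.04523143318346657
shift [-0.0005  0.0005  0.1694] turn 0.0009 dist 0.1694
tool-frame spinner pts 11349 [ 0.0278 -0.001   0.0245] [-0.0112 -0.0569 -0.0409] [0.1376 0.0527 0.1881]
4831
[ 0.0021298   0.00139834 -0.00245351] [ 0.00219773  0.0002543  -0.02353082]
```

View pics/w3.png

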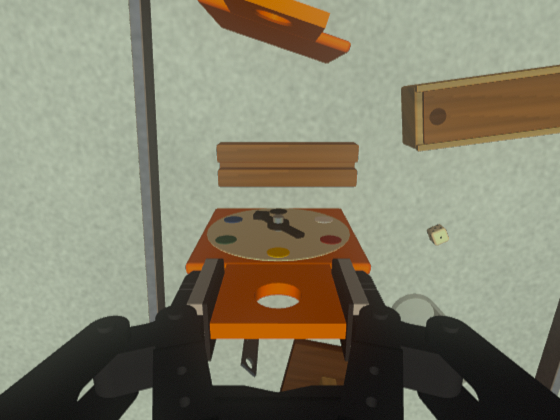

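View pics/s3.png

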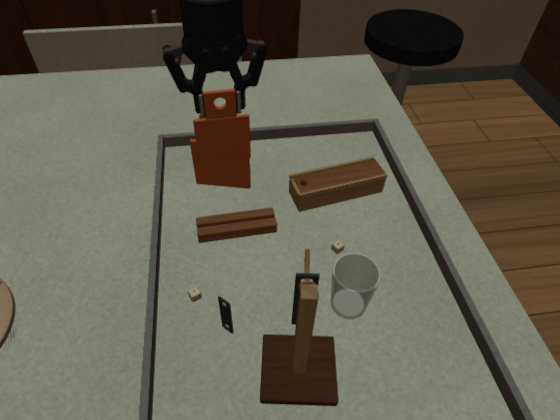

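```bash
cat > m3.py <<'E'
from h import *
t=load('top0'); s=load('side0')
def cast(d,uv,z):
    T=c2w(d);K=d['mtx'];uv=np.atleast_2d(uv).astype(float)
    r=np.c_[(uv[:,0]-K[0,2])/K[0,0],-(uv[:,1]-K[1,2])/K[1,1],-np.ones(len(uv))]@T[:3,:3].T
    return T[:3,3]+r*((z-T[2,3])/r[:,2])[:,None]
if __name__=='__main__':
    h=cv2.cvtColor(t['pixels'],cv2.COLOR_RGB2HSV)
    roi=np.zeros(h.shape[:2],bool); roi[170:260,350:430]=1
    m=(roi&(t['range_z']>0)&(h[...,1]>60)&(h[...,2]<110)).astype(np.uint8)
    P=pts(t); m&=(abs(P[...,2]-.016)<.006).astype(np.uint8)
    k,l,st,ce=cv2.connectedComponentsWithStats(m); i=1+np.argmax(st[1:,4]); v,u=np.where(l==i)
    W=cast(t,np.c_[u,v],.016); print('slab',cv2.minAreaRect((W[:,:2]*1000).astype(np.float32)))
    for d,n in((t,'top'),(s,'side')):
        P=pts(d); m=(P[...,2]>.04)&(P[...,2]<.12)&(P[...,1]>-.12)&(P[...,1]<.05)&(P[...,0]>.58)&(P[...,0]<.75)
        q=P[m]; print(n,'tumbler',len(q)); 
        if len(q)>5:
            print(q.min(0),q.max(0)); e=q[q[:,2]>.09]; print(len(e), e.min(0) if len(e) else 0, e.max(0) if len(e) else 0)
    # rim ellipse estimate by hand pixels in top: cast at .095
    print(cast(t,[[318,150],[360,150],[339,130],[339,172]],.095))
    print('base',cast(t,[[320,158],[347,158],[334,146],[334,173]],.0))
E
python3 m3.py
```

```text
slab ((552.310302734375, -136.65823364257812), (100.34998321533203, 108.1956787109375), 80.20785522460938)
top tumbler 940
[ 0.61879314 -0.07416466  0.04015016] [ 0.69160089 -0.00208656  0.1003696 ]
371 [ 0.61879314 -0.07416466  0.09006476] [ 0.69160089 -0.00208656  0.1003696 ]
side tumbler 1917
[ 0.61952617 -0.07451354  0.04006883] [ 6.92337720e-01 -2.00275847e-04  9.71262021e-02]
417 [ 0.61952617 -0.07451354  0.09001518] [ 6.92337720e-01 -2.00275847e-04  9.71262021e-02]
[[ 0.65487181 -0.00228106  0.095     ]
 [ 0.65482698 -0.07079177  0.095     ]
 [ 0.68805033 -0.03692017  0.095     ]
 [ 0.61859685 -0.03611056  0.095     ]]
base [[ 0.66020983 -0.01388003  0.        ]
 [ 0.66017577 -0.0631645   0.        ]
 [ 0.68242155 -0.0396733   0.        ]
 [ 0.63253674 -0.03913502  0.        ]]
```

```bash
python3 - <<'E'
from h import *
t=load('top0'); s=load('side0')
cv2.imwrite('pics/c3.png',np.hstack([cv2.resize(t['pixels'][120:220,305:430,::-1],(500,400),interpolation=cv2.INTER_CUBIC),cv2.resize(s['pixels'][235:335,285:360,::-1],(300,400),interpolation=cv2.INTER_CUBIC)]))
E
```

```text
(no output)
```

View pics/c3.png

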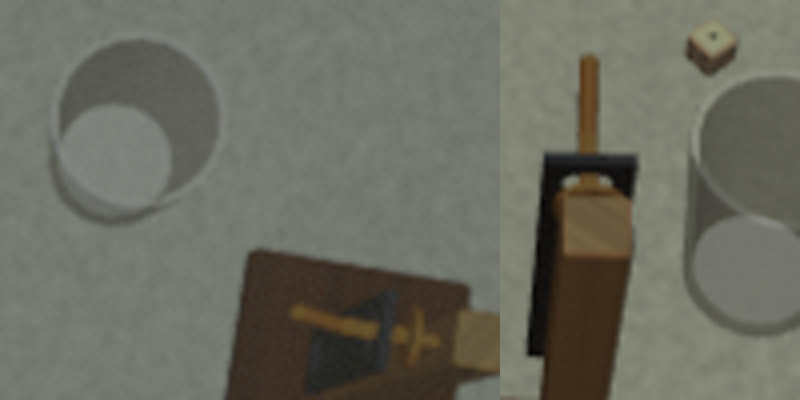

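```bash
python3 go.py 0.568 -0.046 0.235 80.2
```

```text
t 4.3 pos [0.4746 0.1509 0.266 ] yaw 92.75 F [-0.52  0.66 -1.57] w 0.045503501516982604
shift [-0.2011  0.0839  0.0308] turn 0.219 dist 0.2201
```

>>> play_rows(targets="-0.04 0.017 0 0.1 0.65;-0.09 0.038 0.01 0.219 0.65;-0.14 0.058 0.02 0.219 0.65;-0.18 0.075 0.03 0.219 0.65;-0.201 0.084 0.031 0.219 0.65")

```text
time_s: 4.8
position: [0.569, -0.049, 0.2333]
tool_rot: [[0.173, 0.985, -0.004], [0.985, -0.173, 0.001], [0.0, -0.004, -1.0]]
ft_force: [-0.2, 0.7, 0.0]
grip_width: 0.0452
```

>>> play_rows(targets="0 0 0 0 0.65;0 0 0 0 0.65")

```text
time_s: 5.0
position: [0.5684, -0.0458, 0.235]
tool_rot: [[0.171, 0.985, -0.002], [0.985, -0.171, 0.001], [0.001, -0.002, -1.0]]
ft_force: [0.3, 0.3, -0.8]
grip_width: 0.045
```

```bash
python3 go.py 0.568 -0.046 0.195 80.2
```

```text
t 5.0 pos [ 0.5684 -0.0458  0.235 ] yaw 80.15 F [ 0.29  0.3  -0.82] w 0.045014067609406114
shift [-0.0003 -0.0002  0.04  ] turn -0.0008 dist 0.04
```

>>> play_rows(targets="0 0 0.02 0 0.65;0 0 0.04 0 0.65;0 0 0.04 0 0.65;0 0 0.04 0 0.65")

```text
time_s: 5.4
position: [0.5686, -0.0449, 0.1967]
tool_rot: [[0.169, 0.986, 0.0], [0.986, -0.169, 0.0], [0.0, 0.0, -1.0]]
ft_force: [0.2, -0.1, 0.0]
grip_width: 0.0456
```

```bash
python3 go.py 0.568 -0.046 0.195 80.2; python3 - <<'E'
from h import *
for n in('side','top','wrist'): grab(n,n[0]+'4')
a=load('s4')['pixels'][190:340,240:380,::-1]; b=load('t4')['pixels'][150:260,300:450,::-1]
cv2.imwrite('pics/c4.png',np.hstack([cv2.resize(a,(420,450),interpolation=cv2.INTER_CUBIC),cv2.resize(b,(380,450),interpolation=cv2.INTER_CUBIC)]))
E
```

```text
t 5.4 pos [ 0.5686 -0.0449  0.1967] yaw 80.27 F [ 0.22 -0.05  0.03] w 0.04560617778333054
shift [-0.0012 -0.0004  0.0017] turn 0.0013 dist 0.0021
```

View pics/c4.png

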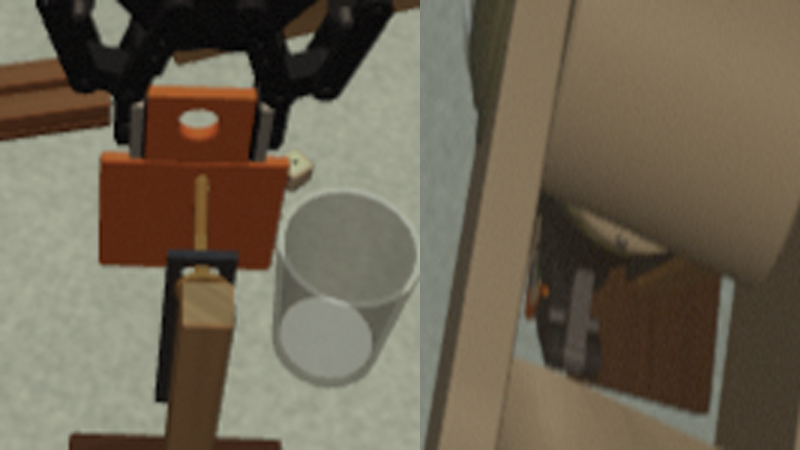

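View pics/w4.png

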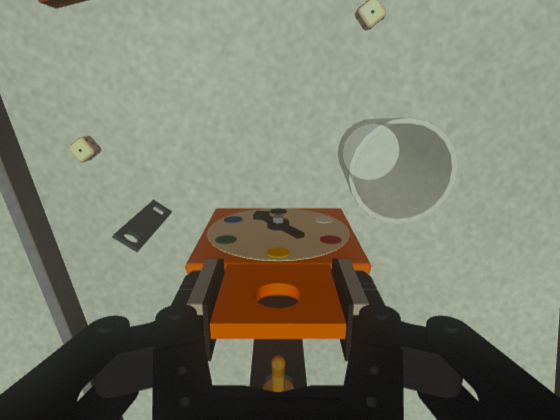

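The side view shows the eye at crop (198,122), above and in line with the hook tip at (202,178). The wrist view shows the hook tip at (278,365), directly behind the tab and centred on the eye at (278,295). Now the relative offset, measured within each camera:

```bash
cat > m4.py <<'E'
import sys
from h import *
tag=sys.argv[1]
hd=np.array([0.170,0.9854,0]); hx=np.array([.9854,-.170,0]); root=np.array([.554,-.1268,.2])
def fr(q): q=np.atleast_2d(q)-root; return np.c_[q@hx,q@hd,q[:,2]]*1000
for n in('s','w'):
    d=load(n+tag); P=pts(d); F=fr(P.reshape(-1,3)).reshape(P.shape); h=cv2.cvtColor(d['pixels'],cv2.COLOR_RGB2HSV)
    tcp=fr(d['pos'])[0]; 
    R=d['rot']; print(n,'TCP hook frame',tcp.round(1))
    # brass/hook points: in frame box x±8
    m=(abs(F[...,0])<9)&(F[...,1]>5)&(F[...,1]<62)&(F[...,2]>-6)&(F[...,2]<24)&(h[...,1]>80)&(h[...,0]>11)
    q=F[m]; 
    for a in range(5,62,4):
        k=q[(q[:,1]>=a)&(q[:,1]<a+4)]
        if len(k)>2: print(a,len(k),'x',k[:,0].mean().round(1),k[:,0].min().round(1),k[:,0].max().round(1),'ztop',k[:,2].max().round(1))
    # eye: tab face orange mask, hole
    o=((h[...,0]<11)&(h[...,1]>150)&(d['range_z']>.03)&(abs(F[...,0])<30)&(abs(F[...,1]-tcp[1])<9)&(F[...,2]>tcp[2]-5)).astype(np.uint8)
    G=F[o>0]; print('orange',len(G),G.min(0).round(1),G.max(0).round(1), 'tabtop pct',np.percentile(G[:,2],99.5).round(1))
    c,hi=cv2.findContours(o,cv2.RETR_CCOMP,cv2.CHAIN_APPROX_NONE)
    best=[(len(c[i]),i) for i in range(len(c)) if hi[0][i][3]>=0]
    if best:
        i=max(best)[1]; uv=c[i][:,0].astype(float)
        # cast to front/back plane of tab in hook-frame y
        yp=tcp[1]+(2.2 if n=='w' else -3.8)
        T=c2w(d);K=d['mtx']
        r=np.c_[(uv[:,0]-K[0,2])/K[0,0],-(uv[:,1]-K[1,2])/K[1,1],-np.ones(len(uv))]@T[:3,:3].T
        o0=T[:3,3]-root; t=(yp/1000-o0@hd)/(r@hd); W=fr(root+o0+r*t[:,None])
        print('hole px',uv.mean(0),'x',W[:,0].min().round(1),W[:,0].max().round(1),'z',W[:,2].min().round(1),W[:,2].max().round(1),'mid',((W.min(0)+W.max(0))/2).round(1))
E
python3 m4.py 4
```

```text
s TCP hook frame [ 0.4 83.2 -3.3]
5 34 x -0.9 -8.9 8.2 ztop 11.2
9 10 x 0.6 -8.0 8.5 ztop 10.9
13 6 x -1.3 -8.5 1.8 ztop 3.3
17 8 x 0.9 -2.1 5.3 ztop 8.2
21 3 x 0.4 -0.8 1.6 ztop 7.6
25 8 x 0.3 -1.4 2.1 ztop 2.9
29 16 x 0.9 -1.5 3.6 ztop 2.9
33 17 x 0.5 -1.5 2.3 ztop 7.2
37 17 x 0.9 -1.6 3.5 ztop 8.6
41 21 x 0.8 -1.7 3.4 ztop 11.7
45 26 x 0.6 -2.0 3.3 ztop 16.1
49 10 x 0.2 -1.9 2.9 ztop 17.7
orange 622 [-22.3  76.9  -8.3] [22.7 84.1 33. ] tabtop pct 32.3
hole px [305.80555556 229.77777778] x -10.5 8.6 z 5.6 27.5 mid [-1.  79.4 16.6]
w TCP hook frame [ 1.  82.8 -2.6]
17 3 x -1.6 -6.8 8.9 ztop -4.5
21 6 x 3.5 -1.8 8.8 ztop 3.1
25 84 x 1.0 -1.8 3.9 ztop 5.4
29 93 x 1.0 -1.8 3.8 ztop 5.6
33 29 x 0.8 -1.7 3.8 ztop 6.9
37 21 x 1.1 -1.7 3.7 ztop 9.7
41 26 x 1.0 -1.6 3.6 ztop 13.2
45 28 x 0.5 -2.0 3.5 ztop 16.9
49 110 x 1.0 -1.9 3.9 ztop 18.9
53 76 x 0.9 -1.5 3.4 ztop 18.4
orange 43 [-22.2  83.4   0.1] [23.6 91.3 37.6] tabtop pct 37.5
```

```bash
cat > hk.py <<'E'
from h import *
hd=np.array([0.170,0.9854,0]); hx=np.array([.9854,-.170,0]); root=np.array([.554,-.1268,.2])
s=status.observe(); q=s['position']-root; R=s['tool_rot']
print('t',round(s['time_s'],2),'eye hook-frame mm: x',round(q@hx*1e3,2),'y',round(q@hd*1e3-.8,2),'z',round(q[2]*1e3+19.9,2),'yaw',np.degrees(np.arctan2(R[1,0],R[0,0])).round(2),'F(hx,hd,z)',np.round([s['ft_force']@hx,s['ft_force']@hd,s['ft_force'][2]],2),'w',round(s['grip_width'],4))
E
python3 hk.py
```

```text
t 5.55 eye hook-frame mm: x 1.0 y 81.9 z 17.22 yaw 80.24 F(hx,hd,z) [-0.61 -0.44 -0.25] w 0.0454
```

Moving to just in front of the tip: eye y≈60, z≈15.

>>> play_rows(targets="-0.008 0 0.001 0 0.65;-0.016 0 0.002 0 0.65;-0.022 0 0.002 0 0.65;-0.022 0 0.002 0 0.65;-0.022 0 0.002 0 0.65")

```text
time_s: 6.05
position: [0.5649, -0.0678, 0.1941]
tool_rot: [[0.171, 0.985, 0.0], [0.985, -0.171, 0.0], [0.0, -0.0, -1.0]]
ft_force: [0.4, -0.2, -0.7]
grip_width: 0.0455
```

```bash
python3 hk.py; python3 - <<'E'
from h import *
for n in('side','wrist'): grab(n,n[0]+'5')
a=load('s5')['pixels'][220:320,260:350,::-1]; b=load('w5')['pixels'][240:420,190:370,::-1]
cv2.imwrite('pics/c5.png',np.hstack([cv2.resize(a,(400,444),interpolation=cv2.INTER_CUBIC),cv2.resize(b,(400,444),interpolation=cv2.INTER_CUBIC)]))
E
python3 m4.py 5
```

```text
t 6.05 eye hook-frame mm: x 0.75 y 59.21 z 14.01 yaw 80.16 F(hx,hd,z) [ 0.4  -0.16 -0.68] w 0.0455
s TCP hook frame [ 0.8 60.  -5.9]
5 37 x -0.7 -9.0 8.4 ztop 10.6
9 9 x 0.3 -7.9 8.4 ztop 11.1
13 6 x 0.2 -1.7 3.1 ztop 2.8
17 10 x -0.5 -7.3 3.3 ztop 8.8
25 10 x 0.7 -1.5 3.5 ztop 3.4
29 12 x 0.6 -1.4 3.5 ztop 2.3
33 17 x 0.4 -1.5 2.3 ztop 7.0
37 18 x 1.0 -1.7 3.5 ztop 9.3
41 23 x 0.6 -1.8 3.2 ztop 12.0
45 20 x 0.5 -1.9 3.2 ztop 14.7
49 14 x 0.3 -1.9 3.1 ztop 17.1
61 4 x 2.3 -3.6 8.6 ztop 10.2
orange 579 [-22.1  54.2 -10.8] [23.  61.4 30. ] tabtop pct 29.6
hole px [315. 256.] x 11.0 13.5 z -7.6 -3.4 mid [12.3 56.2 -5.5]
w TCP hook frame [ 0.7 60.3 -5.9]
9 374 x 0.2 -8.7 8.9 ztop 8.6
17 25 x 1.0 -8.2 8.7 ztop 11.1
21 192 x -0.1 -9.0 9.0 ztop 10.0
25 100 x 1.0 -1.9 3.9 ztop 5.5
29 111 x 1.0 -1.9 3.8 ztop 5.3
33 27 x 0.9 -1.4 3.4 ztop 6.1
53 13 x 1.4 -6.0 6.8 ztop 8.6
57 358 x 0.3 -8.2 8.9 ztop 12.9
61 203 x -0.2 -8.9 8.9 ztop 24.0
orange 42 [-22.4  59.9  -2.1] [23.3 69.  34.7] tabtop pct 34.5
```

View pics/c5.png

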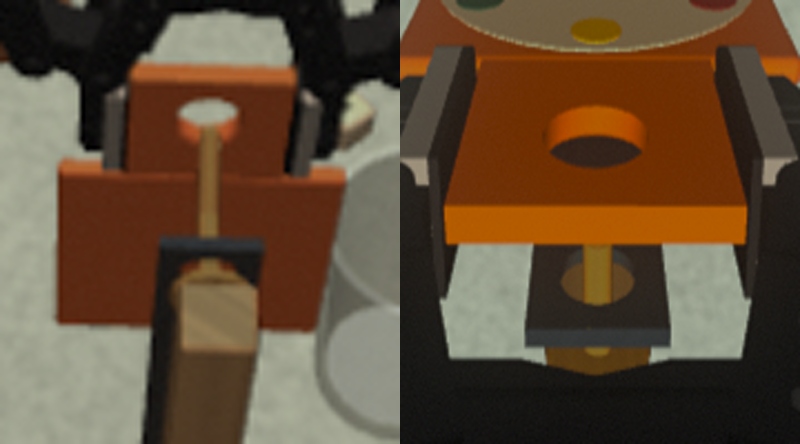

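>>> play_rows(targets="-0.003 0 -0.0005 0 0.65;-0.006 0 -0.0005 0 0.65;-0.008 0 0.0003 0 0.65;-0.010 0 0.002 0 0.65;-0.010 0 0.002 0 0.65")

```text
time_s: 6.65
position: [0.5631, -0.0776, 0.1918]
tool_rot: [[0.171, 0.985, -0.0], [0.985, -0.171, 0.0], [0.0, -0.0, -1.0]]
ft_force: [-0.5, 0.1, 0.3]
grip_width: 0.0452
```

```bash
python3 hk.py; python3 - <<'E'
from h import *
for n in('side','wrist'): grab(n,n[0]+'6')
a=load('s6')['pixels'][220:320,260:350,::-1]; b=load('w6')['pixels'][240:420,190:370,::-1]
cv2.imwrite('pics/c6.png',np.hstack([cv2.resize(a,(400,444),interpolation=cv2.INTER_CUBIC),cv2.resize(b,(400,444),interpolation=cv2.INTER_CUBIC)]))
E
```

```text
t 6.65 eye hook-frame mm: x 0.62 y 49.26 z 11.69 yaw 80.18 F(hx,hd,z) [-0.5   0.02  0.27] w 0.0452
```

View pics/c6.png

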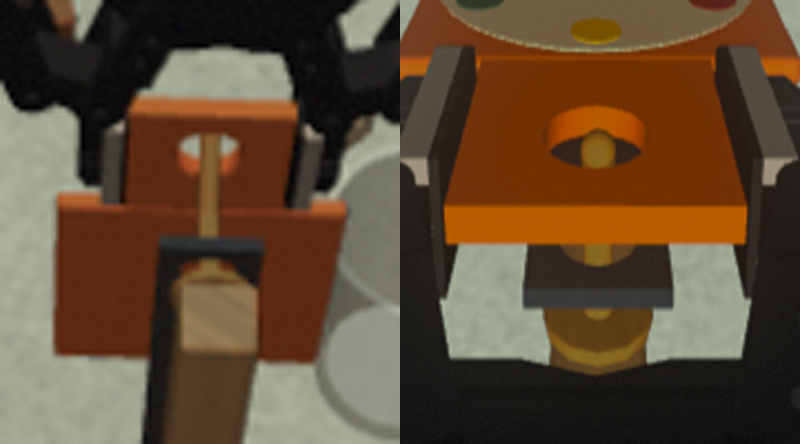

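The tip shows inside the eye, centred at (598,150) in the wrist crop, with no contact force. I'll follow the bend down.

>>> play_rows(targets="-0.002 0 0.0016 0 0.65;-0.0045 0 0.0036 0 0.65;-0.007 0 0.0056 0 0.65;-0.009 0 0.0072 0 0.65;-0.009 0 0.0072 0 0.65")

```text
time_s: 7.25
position: [0.5616, -0.0865, 0.1846]
tool_rot: [[0.171, 0.985, -0.0], [0.985, -0.171, 0.0], [0.0, -0.001, -1.0]]
ft_force: [0.1, -0.2, 0.2]
grip_width: 0.045
```

```bash
python3 hk.py; python3 - <<'E'
from h import *
for n in('side','wrist'): grab(n,n[0]+'7')
a=load('s7')['pixels'][220:320,260:350,::-1]; b=load('w7')['pixels'][240:420,190:370,::-1]
cv2.imwrite('pics/c7.png',np.hstack([cv2.resize(a,(400,444),interpolation=cv2.INTER_CUBIC),cv2.resize(b,(400,444),interpolation=cv2.INTER_CUBIC)]))
E
```

```text
t 7.25 eye hook-frame mm: x 0.64 y 40.23 z 4.48 yaw 80.18 F(hx,hd,z) [ 0.11 -0.21  0.15] w 0.045
```

View pics/c7.png

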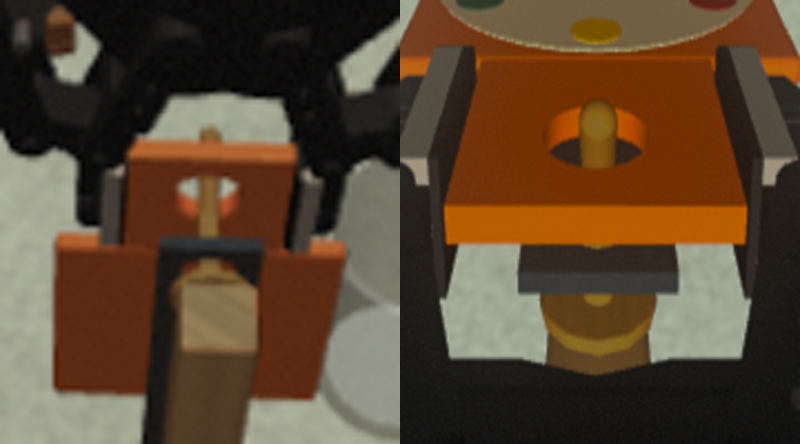

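>>> play_rows(targets="-0.002 0 0.0018 0 0.65;-0.004 0 0.0036 0 0.65;-0.006 0 0.005 0 0.65;-0.008 0 0.006 0 0.65;-0.008 0 0.006 0 0.65")

```text
time_s: 7.85
position: [0.5603, -0.0944, 0.1787]
tool_rot: [[0.17, 0.985, -0.0], [0.985, -0.17, 0.0], [0.0, -0.0, -1.0]]
ft_force: [-0.5, 0.3, -0.6]
grip_width: 0.0451
```

```bash
python3 hk.py; python3 - <<'E'
from h import *
for n in('side','wrist'): grab(n,n[0]+'8')
a=load('s8')['pixels'][220:320,260:350,::-1]; b=load('w8')['pixels'][240:420,190:370,::-1]
cv2.imwrite('pics/c8.png',np.hstack([cv2.resize(a,(400,444),interpolation=cv2.INTER_CUBIC),cv2.resize(b,(400,444),interpolation=cv2.INTER_CUBIC)]))
E
```

```text
t 7.85 eye hook-frame mm: x 0.68 y 32.24 z -1.38 yaw 80.18 F(hx,hd,z) [-0.59  0.2  -0.56] w 0.0451
```

View pics/c8.png

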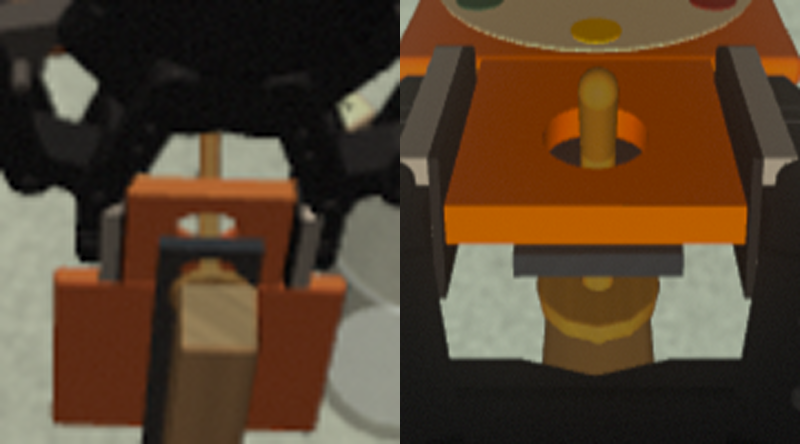

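>>> play_rows(targets="-0.002 0 0.001 0 0.65;-0.004 0 0.002 0 0.65;-0.006 0 0.002 0 0.65;-0.007 0 0.002 0 0.65;-0.008 0 0.002 0 0.65")

```text
time_s: 8.45
position: [0.559, -0.1021, 0.1769]
tool_rot: [[0.17, 0.985, 0.0], [0.985, -0.17, 0.0], [0.0, 0.0, -1.0]]
ft_force: [1.1, 0.2, -1.2]
grip_width: 0.0451
```

```bash
python3 hk.py; python3 - <<'E'
from h import *
for n in('side','wrist'): grab(n,n[0]+'9')
b=load('w9')['pixels'][240:420,190:370,::-1];a=load('s9')['pixels'][220:320,260:350,::-1]
cv2.imwrite('pics/c9.png',np.hstack([cv2.resize(a,(400,444),interpolation=cv2.INTER_CUBIC),cv2.resize(b,(400,444),interpolation=cv2.INTER_CUBIC)]))
E
```

```text
t 8.45 eye hook-frame mm: x 0.72 y 24.4 z -3.18 yaw 80.2 F(hx,hd,z) [ 1.07  0.42 -1.21] w 0.0451
```

View pics/c9.png

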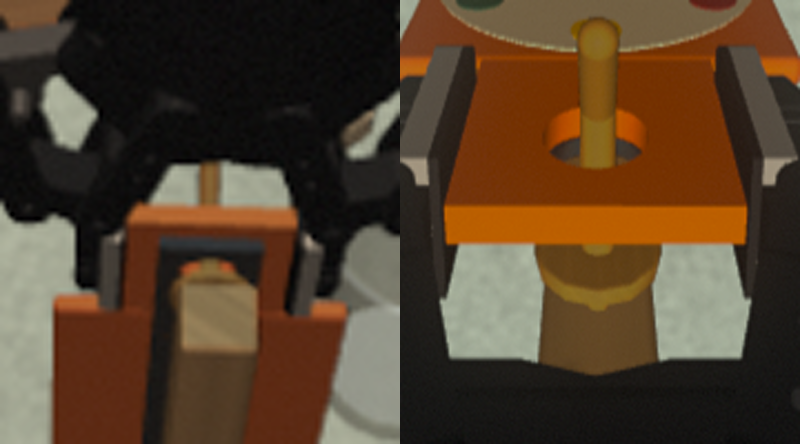

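>>> play_rows(targets="-0.0005 0 0 0 0.65;-0.001 0 0 0 0.65;-0.0015 0 0 0 0.65;-0.0015 0 0 0 0.65")

```text
time_s: 8.95
position: [0.5588, -0.1035, 0.1769]
tool_rot: [[0.17, 0.985, 0.0], [0.985, -0.17, -0.0], [-0.0, 0.0, -1.0]]
ft_force: [0.5, -0.0, -0.1]
grip_width: 0.0452
```

```bash
python3 hk.py
```

```text
t 8.95 eye hook-frame mm: x 0.72 y 23.01 z -3.16 yaw 80.2 F(hx,hd,z) [ 0.51  0.07 -0.11] w 0.0452
```

>>> play_rows(targets="-0.0005 0 0 0 0.65;-0.001 0 0 0 0.65;-0.001 0 0 0 0.65")

```text
time_s: 9.25
position: [0.5586, -0.1045, 0.1769]
tool_rot: [[0.17, 0.985, 0.0], [0.985, -0.17, -0.0], [-0.0, 0.0, -1.0]]
ft_force: [-1.2, 0.6, 0.4]
grip_width: 0.0453
```

```bash
python3 hk.py
```

```text
t 9.25 eye hook-frame mm: x 0.73 y 21.95 z -3.2 yaw 80.2 F(hx,hd,z) [-1.24  0.35  0.38] w 0.0453
```

>>> play_rows(targets="-0.0005 0 0 0 0.65;-0.001 0 0 0 0.65;-0.001 0 0 0 0.65")

```text
time_s: 9.55
position: [0.5584, -0.1055, 0.1769]
tool_rot: [[0.17, 0.985, 0.0], [0.985, -0.17, -0.0], [-0.0, 0.0, -1.0]]
ft_force: [0.1, -0.2, -0.1]
grip_width: 0.0452
```

```bash
python3 hk.py
```

```text
t 9.55 eye hook-frame mm: x 0.72 y 20.94 z -3.19 yaw 80.2 F(hx,hd,z) [ 0.16 -0.13 -0.1 ] w 0.0452
```

>>> play_rows(targets="-0.0005 0 0 0 0.65;-0.0005 0 0 0 0.65")

```text
time_s: 9.75
position: [0.5583, -0.106, 0.1769]
tool_rot: [[0.17, 0.985, -0.0], [0.985, -0.17, -0.0], [-0.0, -0.0, -1.0]]
ft_force: [0.6, 0.3, -1.3]
grip_width: 0.0453
```

>>> play_rows(targets="-0.0005 0 0 0 0.65;-0.0005 0 0 0 0.65")

```text
time_s: 9.95
position: [0.5582, -0.1065, 0.1769]
tool_rot: [[0.17, 0.985, -0.0], [0.985, -0.17, 0.0], [0.0, -0.0, -1.0]]
ft_force: [0.1, 0.0, -0.3]
grip_width: 0.0451
```

```bash
python3 hk.py
```

```text
t 9.95 eye hook-frame mm: x 0.72 y 19.97 z -3.22 yaw 80.2 F(hx,hd,z) [ 0.14  0.07 -0.27] w 0.0451
```

>>> play_rows(targets="-0.0005 0 0 0 0.65;-0.0005 0 0 0 0.65")

```text
time_s: 10.15
position: [0.5582, -0.1069, 0.1769]
tool_rot: [[0.17, 0.985, -0.0], [0.985, -0.17, 0.0], [0.0, -0.0, -1.0]]
ft_force: [0.1, 0.8, -0.3]
grip_width: 0.0452
```

```bash
python3 hk.py
```

```text
t 10.15 eye hook-frame mm: x 0.72 y 19.47 z -3.21 yaw 80.2 F(hx,hd,z) [-0.07  0.8  -0.29] w 0.0452
```

>>> play_rows(targets="-0.0004 0 0 0 0.65;-0.0004 0 0 0 0.65")

```text
time_s: 10.35
position: [0.5581, -0.1073, 0.1769]
tool_rot: [[0.17, 0.985, 0.0], [0.985, -0.17, 0.0], [0.0, 0.0, -1.0]]
ft_force: [-0.4, 0.9, -1.2]
grip_width: 0.0452
```

>>> play_rows(targets="-0.0004 0 0 0 0.65;-0.0004 0 0 0 0.65")

```text
time_s: 10.55
position: [0.558, -0.1077, 0.1769]
tool_rot: [[0.17, 0.985, 0.0], [0.985, -0.17, -0.0], [-0.0, 0.0, -1.0]]
ft_force: [-0.1, 0.7, 0.0]
grip_width: 0.0455
```

```bash
python3 hk.py; python3 - <<'E'
from h import *
for n in('side','wrist'): grab(n,n[0]+'10')
b=load('w10')['pixels'][240:420,190:370,::-1];a=load('s10')['pixels'][220:320,260:350,::-1]
cv2.imwrite('pics/c10.png',np.hstack([cv2.resize(a,(400,444),interpolation=cv2.INTER_CUBIC),cv2.resize(b,(400,444),interpolation=cv2.INTER_CUBIC)]))
E
```

```text
t 10.55 eye hook-frame mm: x 0.72 y 18.66 z -3.21 yaw 80.2 F(hx,hd,z) [-0.19  0.71  0.05] w 0.0455
```

View pics/c10.png

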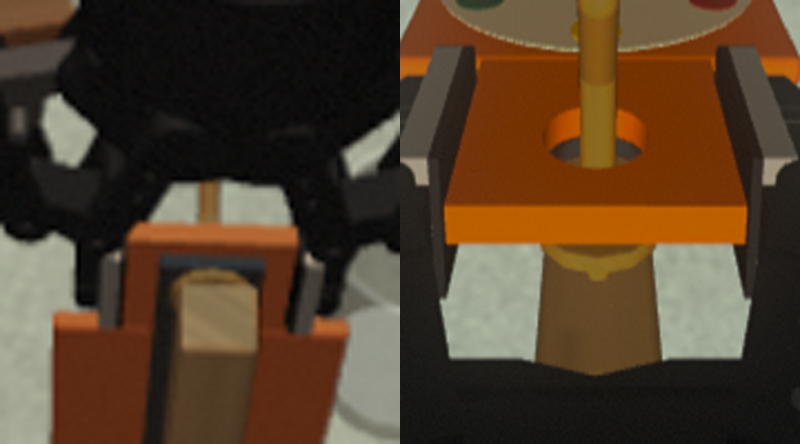

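The opener is being pushed along the rod at about 0.7 N, and the collar is just visible behind it at (598,270). Continuing in small steps.

>>> play_rows(targets="-0.0004 0 0 0 0.65;-0.0004 0 0 0 0.65")

```text
time_s: 10.85
position: [0.558, -0.1081, 0.1769]
tool_rot: [[0.17, 0.985, 0.0], [0.985, -0.17, 0.0], [0.0, 0.0, -1.0]]
ft_force: [0.2, 0.3, -0.7]
grip_width: 0.0452
```

```bash
python3 hk.py
```

```text
t 10.85 eye hook-frame mm: x 0.72 y 18.29 z -3.19 yaw 80.2 F(hx,hd,z) [ 0.19  0.36 -0.71] w 0.0452
```

>>> play_rows(targets="-0.0004 0 0 0 0.65;-0.0004 0 0 0 0.65")

```text
time_s: 11.05
position: [0.5579, -0.1085, 0.1769]
tool_rot: [[0.17, 0.985, -0.0], [0.985, -0.17, 0.0], [-0.0, -0.0, -1.0]]
ft_force: [-0.3, 0.6, 0.2]
grip_width: 0.0452
```

```bash
python3 hk.py
```

```text
t 11.05 eye hook-frame mm: x 0.72 y 17.84 z -3.19 yaw 80.2 F(hx,hd,z) [-0.36  0.55  0.19] w 0.0452
```

>>> play_rows(targets="-0.0004 0 0 0 0.65;-0.0004 0 0 0 0.65")

```text
time_s: 11.25
position: [0.5578, -0.1089, 0.1769]
tool_rot: [[0.17, 0.985, -0.0], [0.985, -0.17, -0.0], [-0.0, -0.0, -1.0]]
ft_force: [-0.8, 0.6, 0.3]
grip_width: 0.0453
```

```bash
python3 hk.py
```

```text
t 11.25 eye hook-frame mm: x 0.69 y 17.47 z -3.19 yaw 80.2 F(hx,hd,z) [-0.87  0.49  0.31] w 0.0453
```

>>> play_rows(targets="-0.0004 0 0 0 0.65;-0.0004 0 0 0 0.65")

```text
time_s: 11.45
position: [0.5578, -0.1091, 0.1769]
tool_rot: [[0.17, 0.985, 0.0], [0.985, -0.17, 0.0], [0.0, 0.0, -1.0]]
ft_force: [1.2, 2.8, -1.4]
grip_width: 0.0454
```

```bash
python3 hk.py
```

```text
t 11.45 eye hook-frame mm: x 0.73 y 17.33 z -3.18 yaw 80.21 F(hx,hd,z) [ 0.72  3.01 -1.39] w 0.0454
```

>>> play_rows(targets="-0.0004 0 0 0 0.65;-0.0004 0 0 0 0.65")

```text
time_s: 11.65
position: [0.5578, -0.1091, 0.1769]
tool_rot: [[0.17, 0.985, 0.0], [0.985, -0.17, 0.001], [0.001, 0.0, -1.0]]
ft_force: [2.2, 4.5, 0.4]
grip_width: 0.045
```

```bash
python3 hk.py
```

```text
t 11.65 eye hook-frame mm: x 0.71 y 17.33 z -3.18 yaw 80.22 F(hx,hd,z) [1.42 4.81 0.39] w 0.045
```

>>> play_rows(targets="-0.0004 0 0 0 0.65;-0.0004 0 0 0 0.65")

```text
time_s: 11.85
position: [0.5578, -0.1091, 0.1769]
tool_rot: [[0.17, 0.986, 0.0], [0.986, -0.17, 0.002], [0.002, 0.0, -1.0]]
ft_force: [2.0, 6.8, 0.2]
grip_width: 0.0453
```

```bash
python3 hk.py
```

```text
t 11.85 eye hook-frame mm: x 0.7 y 17.28 z -3.2 yaw 80.23 F(hx,hd,z) [0.85 7.01 0.21] w 0.0453
```

That is contact: the spinner stopped at y≈17.3 and force rose from 3.0 to 4.8 to 7.0 N. I'll ease back to about 5–6 N and hold.

>>> play_rows(targets="0.0002 0 0 0 0.65;0.0002 0 0 0 0.65;0.0002 0 0 0 0.65;0.0002 0 0 0 0.65;0.0002 0 0 0 0.65")

```text
time_s: 12.35
position: [0.5578, -0.1091, 0.1769]
tool_rot: [[0.17, 0.985, 0.0], [0.985, -0.17, 0.001], [0.001, 0.0, -1.0]]
ft_force: [1.2, 5.9, 0.4]
grip_width: 0.0454
```

```bash
python3 hk.py
```

```text
t 12.35 eye hook-frame mm: x 0.72 y 17.3 z -3.18 yaw 80.23 F(hx,hd,z) [0.21 5.99 0.44] w 0.0454
```

>>> play_rows(targets="0 0 0 0 0.65;0 0 0 0 0.65;0 0 0 0 0.65")

```text
time_s: 12.65
position: [0.5578, -0.1091, 0.1769]
tool_rot: [[0.17, 0.985, 0.0], [0.985, -0.17, 0.001], [0.001, 0.0, -1.0]]
ft_force: [1.9, 5.8, 1.0]
grip_width: 0.0456
```

```bash
python3 hk.py; python3 - <<'E'
from h import *
for n in('side','wrist'): grab(n,n[0]+'11')
b=load('w11')['pixels'][200:420,150:410,::-1];a=load('s11')['pixels'][220:340,255:355,::-1]
cv2.imwrite('pics/c11.png',np.hstack([cv2.resize(a,(350,420),interpolation=cv2.INTER_CUBIC),cv2.resize(b,(440,420),interpolation=cv2.INTER_CUBIC)]))
E
python3 m4.py 11
```

```text
t 12.65 eye hook-frame mm: x 0.71 y 17.3 z -3.19 yaw 80.23 F(hx,hd,z) [0.87 6.06 1.02] w 0.0456
s TCP hook frame [  0.7  18.1 -23.1]
5 39 x -0.7 -8.9 8.2 ztop 10.6
9 10 x -1.2 -8.0 8.3 ztop 10.2
13 33 x 0.1 -8.5 8.0 ztop 14.6
17 35 x 0.2 -8.5 8.1 ztop 15.0
29 10 x 0.6 -1.5 2.3 ztop 3.4
33 17 x 0.3 -1.5 2.4 ztop 6.3
37 6 x 0.2 -1.6 2.1 ztop 7.3
orange 301 [-21.9   9.3 -28.1] [23.1 15.8 13.2] tabtop pct 12.5
w TCP hook frame [  0.7  18.1 -23.1]
5 141 x 0.8 -7.6 8.7 ztop 12.3
9 154 x 0.9 -5.7 7.8 ztop 13.0
13 377 x -0.0 -9.0 9.0 ztop 17.2
17 1538 x -0.2 -9.0 9.0 ztop 17.3
21 177 x 0.7 -8.8 9.0 ztop 16.4
25 160 x 0.9 -1.9 4.0 ztop 5.6
29 172 x 1.0 -1.8 4.0 ztop 5.5
33 112 x 1.1 -1.8 3.9 ztop 7.0
37 105 x 1.0 -2.0 3.8 ztop 10.4
41 125 x 0.9 -2.0 4.0 ztop 13.9
45 138 x 0.9 -1.9 3.9 ztop 17.3
49 222 x 1.0 -1.8 3.8 ztop 19.1
53 85 x 0.9 -1.5 3.1 ztop 18.7
orange 42 [-22.2  12.4 -21.8] [23.5 25.6 17. ] tabtop pct 16.9
```

View pics/c11.png

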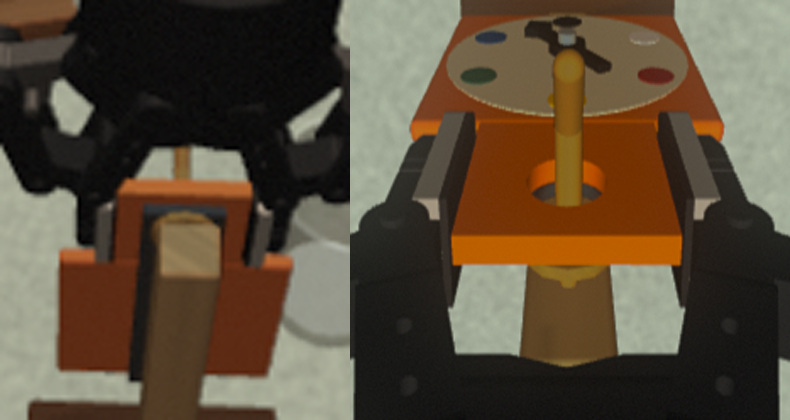

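Held at about 6 N for 0.8 s at y = 17.3 mm, with everything upright and centred. Next I relieve the press, lower the eye onto the rod, and open.

>>> play_rows(targets="0.0004 0 0 0 0.65;0.0008 0 0 0 0.65;0.0008 0 0.001 0 0.65;0.0008 0 0.002 0 0.65;0.0008 0 0.002 0 0.65")

```text
time_s: 13.25
position: [0.5578, -0.1091, 0.1748]
tool_rot: [[0.17, 0.985, 0.0], [0.985, -0.17, 0.0], [0.0, 0.0, -1.0]]
ft_force: [1.8, 2.8, -0.2]
grip_width: 0.045
```

```bash
python3 hk.py
```

```text
t 13.25 eye hook-frame mm: x 0.73 y 17.3 z -5.3 yaw 80.2 F(hx,hd,z) [ 1.27  3.1  -0.25] w 0.045
```

>>> play_rows(targets="0.0004 0 0.0003 0 0.65;0.0004 0 0.0005 0 0.65;0.0004 0 0.0005 0 0.65")

```text
time_s: 13.55
position: [0.5578, -0.109, 0.1743]
tool_rot: [[0.17, 0.985, -0.0], [0.985, -0.17, -0.0], [-0.0, -0.0, -1.0]]
ft_force: [-0.0, 0.4, -0.9]
grip_width: 0.0452
```

```bash
python3 hk.py
```

```text
t 13.55 eye hook-frame mm: x 0.67 y 17.42 z -5.83 yaw 80.19 F(hx,hd,z) [-0.07  0.37 -0.87] w 0.0452
```

>>> play_rows(targets="0 0 0 0 0.45;0 0 0 0 0.4;0 0 0 0 0.35;0 0 0 0 0.3;0 0 0 0 0.3", force=20)

```text
time_s: 14.05
position: [0.5579, -0.1087, 0.1744]
tool_rot: [[0.17, 0.985, 0.0], [0.985, -0.17, -0.0], [-0.0, 0.0, -1.0]]
ft_force: [0.3, 0.5, -0.2]
grip_width: 0.0597
```

```bash
python3 hk.py; python3 - <<'E'
from h import *
for n in('side','wrist'): grab(n,n[0]+'12')
b=load('w12')['pixels'][200:420,150:410,::-1];a=load('s12')['pixels'][220:340,255:355,::-1]
cv2.imwrite('pics/c12.png',np.hstack([cv2.resize(a,(350,420),interpolation=cv2.INTER_CUBIC),cv2.resize(b,(440,420),interpolation=cv2.INTER_CUBIC)]))
E
```

```text
t 14.05 eye hook-frame mm: x 0.73 y 17.72 z -5.67 yaw 80.2 F(hx,hd,z) [ 0.2   0.53 -0.22] w 0.0597
```

View pics/c12.png

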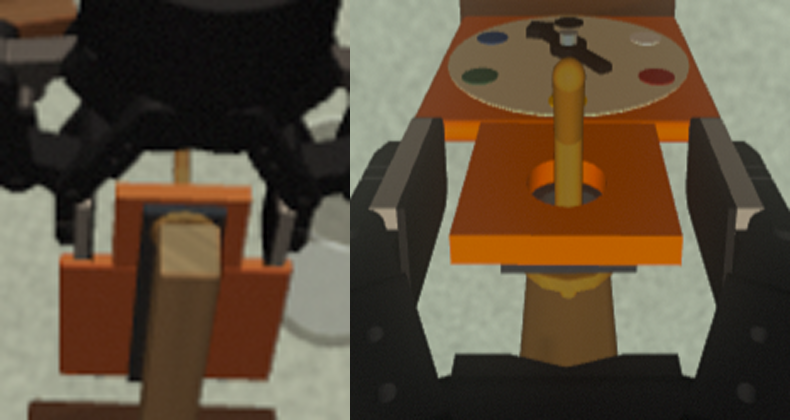

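The spinner hangs freely on the rod and the pads are clear on both sides. I'll open fully and retreat straight up.

>>> play_rows(targets="0 0 0 0 0.1;0 0 0 0 0;0 0 0 0 0;0 0 0 0 0")

```text
time_s: 14.55
position: [0.5579, -0.1087, 0.1744]
tool_rot: [[0.17, 0.985, 0.0], [0.985, -0.17, -0.0], [-0.0, 0.0, -1.0]]
ft_force: [0.7, 0.8, 0.4]
grip_width: 0.0853
```

>>> play_rows(targets="0 0 -0.01 0 0;0 0 -0.03 0 0;0 0 -0.06 0 0;0 0 -0.09 0 0;0 0 -0.12 0 0")

```text
time_s: 15.05
position: [0.5577, -0.1086, 0.2965]
tool_rot: [[0.17, 0.985, 0.001], [0.985, -0.17, -0.0], [-0.0, 0.001, -1.0]]
ft_force: [-0.4, 0.7, 1.1]
grip_width: 0.0854
```

>>> play_rows(targets="0.02 0 0 0 0;0.04 0 0 0 0;0.07 0 0 0 0;0.07 0 0 0 0;0.07 0 0 0 0")

```text
time_s: 15.55
position: [0.5697, -0.0395, 0.295]
tool_rot: [[0.169, 0.986, 0.001], [0.986, -0.169, -0.0], [-0.0, 0.001, -1.0]]
ft_force: [0.0, -0.5, -0.4]
grip_width: 0.0853
```

```bash
python3 hk.py; python3 - <<'E'
from h import *
for n in('side','wrist'): grab(n,n[0]+'13')
b=load('w13')['pixels'][:,:,::-1];a=load('s13')['pixels'][:,:,::-1]
cv2.imwrite('pics/c13.png',np.hstack([cv2.resize(a[210:360,240:370],(390,450),interpolation=cv2.INTER_CUBIC),cv2.resize(b[150:420,150:400],(410,450),interpolation=cv2.INTER_CUBIC)]))
E
python3 m4.py 13
```

```text
t 15.55 eye hook-frame mm: x 0.67 y 87.91 z 114.9 yaw 80.26 F(hx,hd,z) [ 0.1  -0.53 -0.45] w 0.0853
s TCP hook frame [ 0.7 88.7 95. ]
5 37 x -0.4 -9.0 8.4 ztop 10.4
9 13 x -1.1 -7.9 7.2 ztop 10.1
13 32 x -0.6 -8.4 8.2 ztop 12.1
17 38 x -0.1 -8.2 8.4 ztop 11.9
25 4 x 0.2 -1.5 2.1 ztop 3.7
29 12 x 0.4 -1.5 2.3 ztop 3.4
33 16 x 0.4 -1.6 2.3 ztop 5.9
37 17 x 0.2 -1.7 2.2 ztop 9.5
41 17 x 0.3 -1.7 2.0 ztop 14.1
45 17 x 0.2 -1.9 3.1 ztop 16.1
49 12 x 0.5 -2.0 3.2 ztop 16.9Traceback (most recent call last):
  File "m4.py", line 18, in <module>
    G=F[o>0]; print('orange',len(G),G.min(0).round(1),G.max(0).round(1), 'tabtop pct',np.percentile(G[:,2],99.5).round(1))
                                    ~~~~~^^^
    return umr_minimum(a, axis, None, out, keepdims, initial, where)
ValueError: zero-size array to reduction operation minimum which has no identity
```

View pics/c13.png

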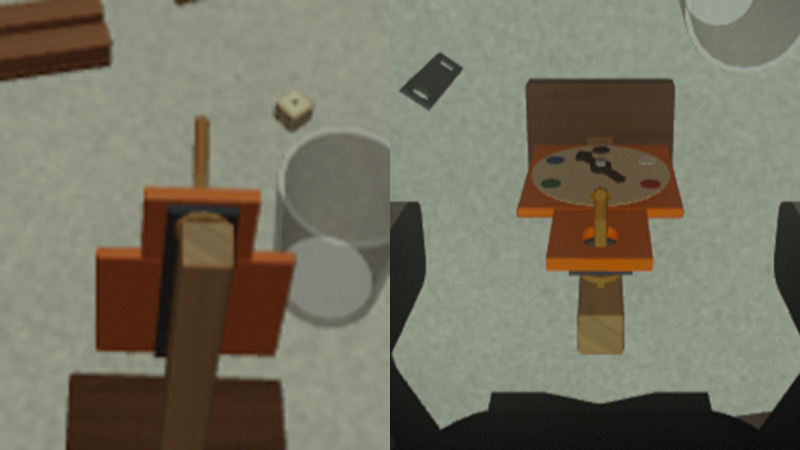

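View pics/s13.png

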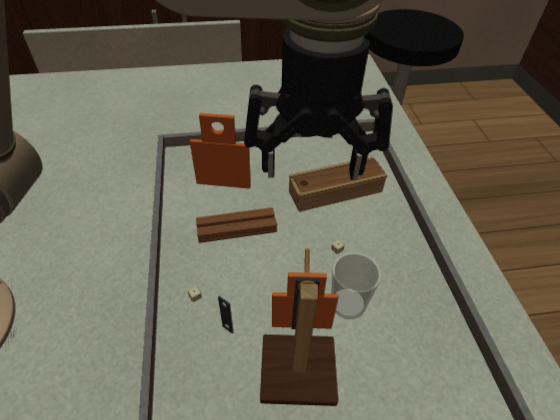

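Both hang on the hook, arrow outwards, and the bystanders look unchanged. One last measurement for stillness and position.

```bash
python3 - <<'E'
from h import *
hd=np.array([0.170,0.9854,0]); hx=np.array([.9854,-.170,0]); root=np.array([.554,-.1268,.2])
for n in('wrist','side','wrist'):
    d=grab(n,'z'+n); d=load('z'+n); P=pts(d)-root; F=np.stack([P@hx,P@hd,P[...,2]],-1)*1e3; h=cv2.cvtColor(d['pixels'],cv2.COLOR_RGB2HSV)
    m=(h[...,0]<11)&(h[...,1]>150)&(abs(F[...,0])<50)&(F[...,1]>0)&(F[...,1]<40)&(F[...,2]>-125)&(F[...,2]<25)&(d['range_z']>0)
    q=F[m]; g=q[(q[:,2]<8)]; A=np.c_[np.ones(len(g)),g[:,2],g[:,0]]; print(n,len(q),'x',np.percentile(q[:,0],[1,99]).round(1),'y=a+b z+c x',np.linalg.lstsq(A,g[:,1],rcond=None)[0].round(3),'ztop',np.percentile(q[:,2],99.5).round(1))
s,t=load('zside'),load('side0')
df=cv2.absdiff(s['pixels'],load('s13')['pixels']).max(2); print('side change since s13',(df[230:345,260:345]>25).sum())
for nm,(u,v) in dict(tumbler=(355,285),die_a=(338,246),die_b=(194,294)).items():
    a=t['pixels'][v-15:v+15,u-15:u+15];b=s['pixels'][v-15:v+15,u-15:u+15]; print(nm,cv2.phaseCorrelate(a.mean(2).astype(np.float32),b.mean(2).astype(np.float32)))
E
```

```text
wrist 977 x [-39.6  41.9] y=a+b z+c x [2.0386e+01 2.0000e-03 3.0000e-03] ztop 11.5
side 1487 x [-40.4  40.6] y=a+b z+c x [1.4379e+01 1.0000e-03 0.0000e+00] ztop 8.5
wrist 997 x [-39.5  41.8] y=a+b z+c x [2.0348e+01 2.0000e-03 2.0000e-03] ztop 11.3
side change since s13 0
tumbler ((0.0001899649085732591, -0.024786091656450182), 1.034079908794827)
die_a ((0.034596324470532736, 0.062157039466063324), 0.9809363566504584)
die_b ((-0.003186035870735182, 0.06027352620241899), 0.9578462092081705)
```

```bash
python3 -c "
from rig import env
print(env.close_job())"
```

```text
the job is handed in; nothing more can be done
None
```

The orange spinner (the smaller one) is hanging by its eye on the hook, in front of the larger opener with its arrow outwards, and I've handed the job in. No verdict came back.

- **Route:** I lifted it out of the rack, threaded the eye over the tip along the bend, and pressed it back along the rod. The clock was at about 15.5 s when I had backed off, against the 54 s limit.
- **Press:** The opener stopped at the collar, with the force peaking near 7 N. I held about 6 N for 0.8 s with the eye about 17.3 mm from the hook root. I then eased off to about 0.4 N, lowered the eye onto the rod and opened the gripper.
- **Last checks:**
  - The spinner hangs upright (tilt about 0.1°), centred within about 1 mm, its mid-plane about 17.4 mm out.
  - The pictures show the opener still hanging upright between spinner and collar, and no movement between the last two side views.
  - The tumbler and dice have not shifted. The domino box I checked only by eye.
- **Disagreement:** The wrist camera reads heights about 2–3 mm higher than the side camera. I went by the arm's position and the side view, which agreed.
- **Not measured:** I did not measure the opener's final position on its own. It shows as a thin edge right behind the tab.

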